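# Unstack the cartons into their order trays

### The arm

A 6-joint arm with a two-finger parallel gripper is mounted at the origin on the work surface. World frame = base frame: x ahead of the robot, y to its left, z up, the work surface at z = 0. Lengths are in m, angles in degrees, forces in N, time in s.
With the tool pointing down it reaches from about 0.35 to 1 m from the base axis. Payload 7.1 kg.
Tool frame: the origin (TCP) lies at the very end of the fingers, on their centre line; the grasp point (between the pads) lies 19 mm behind it; z points along the fingers, y is the line along which they close (so a half turn about z gives the same grasp; the last joint's range is limited). The gripper opens to 85 mm and grips with 20 to 120 N. Pads are 22 mm wide; open, the fingers measure 114 mm over their backs; the gripper's body (76 mm by 85 mm) begins 54 mm behind the grasp point. The pads swing forward as they close: fully open they stand 13 mm farther back than shut.
Start: joints at [70.015, 24.242, 93.386, -0, 62.372, -1.089], TCP at [0.202, 0.591, 0.231] pointing down, gripper open.
Joint ranges: [-172.04, 172.04], [-51.8, 120.97], [4.93, 147.93], [-75.15, 255.16], [6.16, 154.13], [-145.62, 145.62]. Speed limits (degrees/s): [136.94, 136.94, 172.46, 180, 180, 180].

### API

Orientations are given as a 3x3 rotation matrix whose columns are the frame's x, y, z axes.
In Python, from plant import robot, vision, close_job gives the robot as it stands.
- The arm moves only by the tool play_rows, never from a script. Its argument "steps" is a list of rows, each a list of 3 entries, a list of its own where there are three numbers: the closure in counts, from 0 (fully open) to 255 (shut), then the shift along the tool's x, y, z in cm, then the turn, a rotation vector about the tool's x, y, z in rad. In form: [[claw, [dx, dy, dz], [rx, ry, rz]], ...]. A call has 1 to 5 rows; each row shifts and turns the commanded pose from where the row before left it, along the tool's axes as they then stand; what a row does not reach is not made up. A row lasts 1/10 s, in which the tool goes at most 50 mm and 8.59 degrees, less where a joint would pass 70% of its speed; a pose out of reach is approached as far as the arm can. A call is refused whole if a number of a shift passes 5 or a number of a turn 0.15, either way. A call with a gripper value outside its range is refused whole. The fingers move at their own pace and stop on an object; "grip_force" is the grip in N (left out, the last holds). Time passes only in rows, so rows that do not move let the fingers close. It gives the time, the measured TCP pose, the force, the opening and the grip force at its end, in the units of the state.
- robot.observe(): the state, without advancing time (a new reading comes with each control period).
- vision.read_camera(name): name is "scene" or "top" or "wrist"; returns the picture (480x640x3 uint8, red, green, blue); there is no depth.
- vision.get_calibration(name): a dict with "fx", "fy", "cx", "cy" (pixels), "eye" and "rotation" of the camera in the world; the wrist camera has in their place "hand_eye" (4x4, takes a point from camera to tool coordinates, whose origin is the TCP and whose axes are the flange's). Camera axes: x right, y down, z forward; pixel columns grow to the right and rows downward; lengths in m; the calibration is good to about 2 mm. A picture is of the moment at which its call begins: read the wrist's pose just before it. get_calibration takes no time and is no camera call.
- close_job(): hands the job in; it is judged then, once.
The state is a dict: "clock": time; "joint_pos": joint angles; "qd": joint speeds; "effort": joint torques, N m; "eef_pos": TCP position; "eef_rot": TCP orientation; "wrist_force": force on the tool from outside, world axes, zero at the start; "torque": the same for the moment, N m; "grip_width": finger opening in m; "gripper_force": force on a finger pad.
Only numpy, scipy, OpenCV 4.12 (cv2) and the standard library are available. Lean on these libraries where they do the work, as an engineer would, in place of code of your own. Each camera call takes 0.05 s, during which the arm holds its last target. There are 200 camera calls.

### The job

Take the stack of cartons apart and put each carton into the order tray of its own colour, lying flat on the tray's floor inside the rim, lid up; either end may point either way. Keep every carton level, never letting one tip or tumble, and leave the water bottle and the black jar where they stand.

Things in the scene. Friction and masses are not known exactly. Their poses are not given: they have to be found in the camera images.
- red_carton: Closed product carton, kraft brown below with a red lid and a small white label on the lid: 156 long (its x) x 48 wide (its y) x 42 mm high, about 0.18 kg, rigid. Origin: centre of its underside, z up. At the start it lies in the upper layer of the stack, resting across the yellow and the green carton, its underside 44 mm above the table. The two cartons of a layer are parallel, about 48 mm apart, and the layers cross at right angles.
- blue_carton: Closed product carton, kraft brown below with a blue lid and a small white label on the lid: 156 long (its x) x 48 wide (its y) x 42 mm high, about 0.18 kg, rigid. Origin: centre of its underside, z up. At the start it lies in the upper layer of the stack, resting across the yellow and the green carton, its underside 44 mm above the table. The two cartons of a layer are parallel, about 48 mm apart, and the layers cross at right angles.
- yellow_carton: Closed product carton, kraft brown below with a yellow lid and a small white label on the lid: 156 long (its x) x 48 wide (its y) x 42 mm high, about 0.18 kg, rigid. Origin: centre of its underside, z up. At the start it lies in the lower layer of the stack, on a 2 mm slip sheet, with the red and the blue carton resting across it; its middle and its ends show from above. The two cartons of a layer are parallel, about 48 mm apart, and the layers cross at right angles.
- green_carton: Closed product carton, kraft brown below with a green lid and a small white label on the lid: 156 long (its x) x 48 wide (its y) x 42 mm high, about 0.18 kg, rigid. Origin: centre of its underside, z up. At the start it lies in the lower layer of the stack, on a 2 mm slip sheet, with the red and the blue carton resting across it; its middle and its ends show from above. The two cartons of a layer are parallel, about 48 mm apart, and the layers cross at right angles.
- red_tray: Low red plastic order tray, fixed to the table: outside 192 long (its x) x 82 mm wide (its y); inside 184 x 74 mm; the floor is 4 mm and the rim 12 mm above the table, walls 4 mm thick. Origin: centre of its underside, at table height, z up. Two trays stand on each side of the stack, long sides roughly facing each other; which colour is where changes.
- blue_tray: Low blue plastic order tray, fixed to the table: outside 192 long (its x) x 82 mm wide (its y); inside 184 x 74 mm; the floor is 4 mm and the rim 12 mm above the table, walls 4 mm thick. Origin: centre of its underside, at table height, z up. Two trays stand on each side of the stack, long sides roughly facing each other; which colour is where changes.
- yellow_tray: Low yellow plastic order tray, fixed to the table: outside 192 long (its x) x 82 mm wide (its y); inside 184 x 74 mm; the floor is 4 mm and the rim 12 mm above the table, walls 4 mm thick. Origin: centre of its underside, at table height, z up. Two trays stand on each side of the stack, long sides roughly facing each other; which colour is where changes.
- green_tray: Low green plastic order tray, fixed to the table: outside 192 long (its x) x 82 mm wide (its y); inside 184 x 74 mm; the floor is 4 mm and the rim 12 mm above the table, walls 4 mm thick. Origin: centre of its underside, at table height, z up. Two trays stand on each side of the stack, long sides roughly facing each other; which colour is where changes.
- bottle: Clear water bottle with a blue label and white cap, 62 mm diameter, 170 mm tall, standing loose behind the stack. Origin: centre of its underside. To be left alone.
- jar: Black jar with an orange label and white lid, 76 mm diameter, 95 mm tall, standing loose behind the stack. Origin: centre of its underside. To be left alone.
Things that resemble listed ones, but are neither listed nor needed, are in the scene too. Leave any pink look-alike of the blue_carton alone.

How it is judged (in metres and radians):
At the end, for the whole second after the job is handed in: Each of the four cartons lies flat (within 0.03 rad) on the floor of the tray of its colour (underside within 2.5 mm of the floor), inside the rim (centre within 16 mm lengthwise and 15 mm crosswise of the tray's centre), released and at rest (x of red_carton in the frame of red_tray between -0.016 and 0.016 m and y of red_carton in the frame of red_tray between -0.015 and 0.015 m and z of red_carton in the frame of red_tray below 0.0065 m and angle between each of red_carton, blue_carton, yellow_carton, green_carton's own z axis and vertical below 0.03 rad and linear speed of each of red_carton, blue_carton, yellow_carton, green_carton below 0.01 m/s and angular speed of each of red_carton, blue_carton, yellow_carton, green_carton below 0.1 rad/s and x of blue_carton in the frame of blue_tray between -0.016 and 0.016 m and y of blue_carton in the frame of blue_tray between -0.015 and 0.015 m and z of blue_carton in the frame of blue_tray below 0.0065 m and x of yellow_carton in the frame of yellow_tray between -0.016 and 0.016 m and y of yellow_carton in the frame of yellow_tray between -0.015 and 0.015 m and z of yellow_carton in the frame of yellow_tray below 0.0065 m and x of green_carton in the frame of green_tray between -0.016 and 0.016 m and y of green_carton in the frame of green_tray between -0.015 and 0.015 m and z of green_carton in the frame of green_tray below 0.0065 m); the robot touches nothing.
It fails at once if a carton is tipped by more than 0.35 rad (angle between any of red_carton, blue_carton, yellow_carton, green_carton's own z axis and vertical above 0.35 rad).
It fails at once if the bottle is shifted by more than 30 mm or knocked over (distance of bottle from where it was at the start of the episode above 0.03 m or angle between bottle's own z axis and vertical above 0.3 rad).
It fails at once if the jar is shifted by more than 30 mm or knocked over (distance of jar from where it was at the start of the episode above 0.03 m or angle between jar's own z axis and vertical above 0.3 rad).
It also fails if it takes over 109 s, if anything falls off the work surface, if the arm or the gripper's body presses on something with over 40 N, if the wrist force passes 120 N, or if a joint passes its speed limit or range.

## Working session

There is one attempt and no reset: what is moved stays moved. The work goes in short steps, Python scripts to look and compute and a tool call to move; the robot and the scene stay as the last step left them, time stands still between calls to the robot, and variables do not carry over. Pictures are saved under pics/ and viewed, at most 14 in all, crops included, and the job is handed in when it is done.

Besides the shell and the picture viewer there is one more tool, called after "Call:" as name(argument=value, ...) on one line, values as JSON. play_rows: Moves the arm, as the interface text tells. Its arguments: {"type":"object","properties":{"steps":{"type":"array"},"grip_force":{"type":"number"}},"required":["steps"]}

```bash
mkdir -p pics; ls; python3 - <<'E'
from plant import robot, vision
import cv2
for n in("top","scene"):
    im=vision.read_camera(n); cv2.imwrite(f"pics/{n}0.png",im[:,:,::-1]); c=vision.get_calibration(n); print(n,c)
s=robot.observe(); print(s)
print(vision.get_calibration("wrist"))
E
```

```text
pics
top {'fx': 474.94149141771743, 'fy': 474.94149141771743, 'cx': 320.3279109458476, 'cy': 243.52446321704613, 'eye': array([0.27286267, 0.00195512, 1.11699318]), 'rotation': array([[-0.06598785, -0.97362175,  0.21841772],
       [-0.99781956,  0.06409839, -0.01573308],
       [ 0.00131784, -0.21897966, -0.97572853]])}
scene {'fx': 563.7268969772396, 'fy': 563.7268969772396, 'cx': 326.980780530292, 'cy': 234.4311709649887, 'eye': array([ 1.26225802, -0.2066741 ,  1.01676208]), 'rotation': array([[ 0.26639951,  0.7419389 , -0.61527064],
       [ 0.96385701, -0.20286777,  0.17269725],
       [ 0.00331223, -0.63903938, -0.76916688]])}
{'clock': 0.1, 'joint_pos': array([ 7.00164540e+01,  2.42783282e+01,  9.34290099e+01, -7.79715882e-04,
        6.23713883e+01, -1.09012817e+00]), 'qd': array([ 0.06774693, -0.09054348,  0.01961107, -0.06795336, -0.02428021,
       -0.03141093]), 'effort': array([ 1.61835901e-04, -5.58425868e+01, -2.82446641e+01, -8.58144131e-05,
        3.04834757e-03,  3.92082910e-06]), 'eef_pos': array([0.20220209, 0.59085261, 0.2306288 ]), 'eef_rot': array([[-9.46124607e-01,  3.23802436e-01, -4.58245530e-04],
       [ 3.23802760e-01,  9.46123721e-01, -1.29542482e-03],
       [ 1.40952551e-05, -1.37401446e-03, -9.99999056e-01]]), 'wrist_force': array([-0.13269218,  0.2533987 , -0.03742004]), 'torque': array([0.04512976, 0.04092882, 0.01691615]), 'gripper_force': 0.0, 'grip_width': 0.0856821431693379}
{'fx': 379.99662796684476, 'fy': 379.99662796684476, 'cx': 321.6552081611928, 'cy': 243.51701409631167, 'hand_eye': array([[ 7.59350497e-04, -9.59986466e-01, -2.80045368e-01,
         7.13791690e-02],
       [ 9.99999280e-01,  9.89164460e-04, -6.79299020e-04,
         6.87010307e-04],
       [ 9.29128791e-04, -2.80044651e-01,  9.59986526e-01,
        -1.42645499e-01],
       [ 0.00000000e+00,  0.00000000e+00,  0.00000000e+00,
         1.00000000e+00]])}
```

View pics/top0.png

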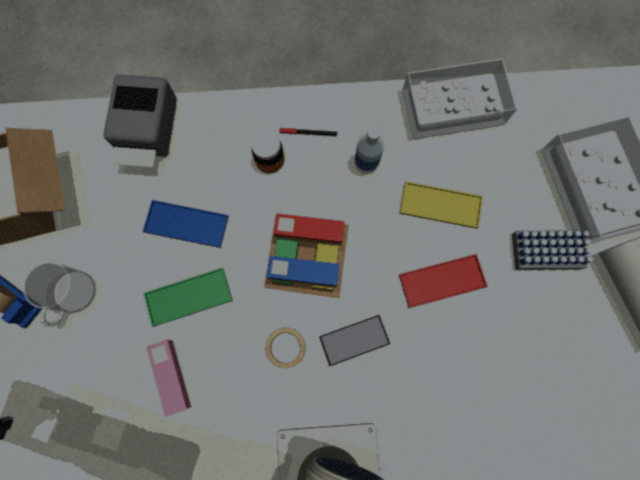

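View pics/scene0.png

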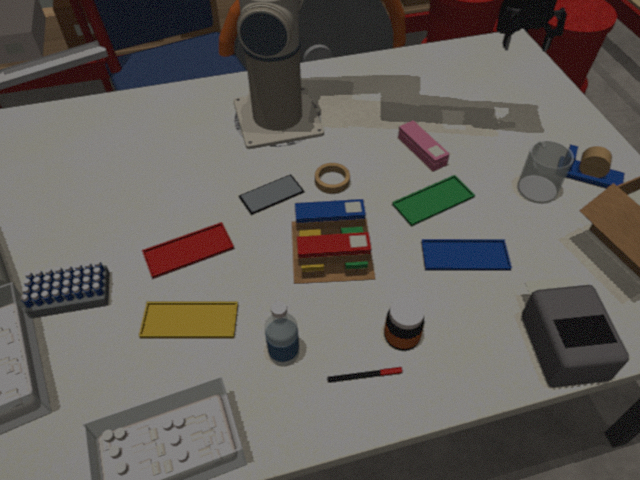

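The top view shows the stack at about (306,255): red (310,228) and blue (303,271) on top, green (285,248) and yellow (327,252) below. Trays are blue (186,223), green (188,297), yellow (441,205) and red (443,281). The jar is at (267,153) and the bottle at (369,152).

```bash
cat > h.py <<'E'
from plant import robot, vision
import numpy as np, cv2
HS={'red':[(0,8),(172,180)],'blue':[(105,125)],'yellow':[(20,32)],'green':[(50,80)]}
def cam(n):
    c=vision.get_calibration(n)
    if n=='wrist':
        s=robot.observe(); H=np.array(c['hand_eye']); R=np.array(s['eef_rot'])
        return c, R@H[:3,:3], s['eef_pos']+R@H[:3,3]
    return c, np.array(c['rotation']), np.array(c['eye'])
def toplane(uv,z,cm):
    c,R,e=cm; uv=np.asarray(uv,float).reshape(-1,2)
    d=np.c_[(uv[:,0]-c['cx'])/c['fx'],(uv[:,1]-c['cy'])/c['fy'],np.ones(len(uv))]@R.T
    return (e+d*((z-e[2])/d[:,2:]))[:,:2]
def mask(im,col,smin=120,vmin=40):
    h=cv2.cvtColor(im,cv2.COLOR_RGB2HSV); m=np.zeros(im.shape[:2],np.uint8)
    for a,b in HS[col]: m|=cv2.inRange(h,(a,smin,vmin),(b,255,255))
    return m
def blobs(m,amin):
    cs,_=cv2.findContours(m,cv2.RETR_EXTERNAL,cv2.CHAIN_APPROX_NONE)
    return [c for c in cs if cv2.contourArea(c)>amin]
def rect(c,z,cm):
    p=(toplane(c,z,cm)*1000).astype(np.float32)
    (x,y),(w,h),a=cv2.minAreaRect(p)
    if w<h: w,h,a=h,w,a+90
    return [round(v,1) for v in (x,y,w,h,(a+90)%180-90)]
E
python3 - <<'E'
from h import *
for n in('top','scene'):
    im=vision.read_camera(n); cm=cam(n)
    for col in HS:
        for c in blobs(mask(im,col),60):
            print(n,col,c.reshape(-1,2).mean(0).round(),int(cv2.contourArea(c)),[(z,rect(c,z,cm)) for z in(.012,.044,.086)])
for z in(0,.095,.17): print(z,toplane([(267,143),(375,135)],z,cam('top')).round(3).tolist())
E
```

```text
top red [442. 281.] 2598 [(0.012, [413.3, -296.1, 190.2, 79.2, -78.9]), (0.044, [409.2, -287.4, 184.7, 76.9, -78.9]), (0.086, [403.9, -276.1, 177.4, 73.9, -78.9])]
top red [309. 228.] 1392 [(0.012, [559.8, 9.6, 166.3, 53.7, 79.4]), (0.044, [551.5, 9.3, 161.5, 52.1, 79.4]), (0.086, [540.6, 9.0, 155.1, 50.1, 79.4])]
top blue [ 16. 303.] 746 [(0.012, [423.9, 709.9, 128.2, 69.0, 50.4]), (0.044, [419.6, 689.4, 124.5, 67.0, 50.4]), (0.086, [413.8, 662.5, 119.6, 64.4, 50.4])]
top blue [303. 271.] 1411 [(0.012, [457.8, 30.1, 164.2, 51.8, 79.4]), (0.044, [452.5, 29.2, 159.4, 50.3, 79.4]), (0.086, [445.4, 28.2, 153.2, 48.4, 79.4])]
top blue [185. 223.] 2410 [(0.012, [591.8, 305.0, 189.6, 79.8, 74.6]), (0.044, [582.6, 296.2, 184.1, 77.5, 74.6]), (0.086, [570.4, 284.7, 176.9, 74.5, 74.6])]
top yellow [327. 252.] 366 [(0.012, [499.7, -29.5, 53.9, 44.5, 79.8]), (0.044, [493.1, -28.6, 52.3, 43.2, 79.8]), (0.086, [484.5, -27.4, 50.3, 41.5, 79.8])]
top yellow [441. 204.] 2347 [(0.012, [598.4, -314.8, 188.8, 80.5, 74.7]), (0.044, [588.9, -305.6, 183.3, 78.2, 74.7]), (0.086, [576.6, -293.5, 176.2, 75.1
[... 2637 characters left out ...]
-16.8, 51.2, 21.3, 74.7]), (0.044, [465.7, -22.9, 49.6, 20.6, 74.7]), (0.086, [500.1, -30.8, 47.5, 19.7, 74.7])]
scene green [356. 265.] 72 [(0.012, [560.7, 58.6, 46.8, 16.6, 74.7]), (0.044, [583.1, 50.2, 45.4, 16.0, 74.7]), (0.086, [612.4, 39.1, 43.4, 15.3, 74.7])]
scene green [352. 229.] 71 [(0.012, [458.5, 78.0, 48.0, 15.0, 80.0]), (0.044, [484.1, 69.0, 46.5, 14.5, 80.0]), (0.086, [517.7, 57.1, 44.5, 13.9, 80.0])]
scene green [433. 200.] 1791 [(0.012, [418.8, 299.4, 189.0, 82.2, -75.6]), (0.044, [445.7, 283.3, 183.0, 79.6, -75.6]), (0.086, [480.9, 262.1, 175.1, 76.1, -75.6])]
0 [[0.792, 0.101], [0.796, -0.173]]
0.095 [[0.748, 0.093], [0.751, -0.158]]
0.17 [[0.713, 0.086], [0.716, -0.147]]
```

Call:
play_rows(steps=[[0,[-1.5,-1.3,0],[0,0,0]],[0,[-3,-2.6,0],[0,0,0]],[0,[-3,-2.6,0],[0,0,0]],[0,[-3,-2.6,0],[0,0,0]],[0,[-3,-2.6,0],[0,0,0]]], grip_force=45)

```text
clock: 0.7
eef_pos: [0.2928, 0.4344, 0.2312]
eef_rot: [[-0.946, 0.324, -0.0], [0.324, 0.946, -0.001], [-0.0, -0.001, -1.0]]
wrist_force: [1.9, 0.6, -0.3]
grip_width: 0.0856
gripper_force: 0.0
```

Call:
play_rows(steps=[[0,[-3,-2.6,0],[0,0,0]],[0,[-3,-2.6,0],[0,0,0]],[0,[-3,-2.6,0],[0,0,0]],[0,[-3,-2.6,0],[0,0,0]],[0,[-3,-2.6,0],[0,0,0]]])

```text
clock: 1.2
eef_pos: [0.3923, 0.2628, 0.2314]
eef_rot: [[-0.946, 0.324, 0.0], [0.324, 0.946, -0.0], [-0.0, -0.0, -1.0]]
wrist_force: [0.8, 0.0, -0.7]
grip_width: 0.0854
gripper_force: 0.0
```

Call:
play_rows(steps=[[0,[-3,-2.6,0],[0,0,0]],[0,[-3,-2.6,0],[0,0,0]],[0,[-3,-2.6,0],[0,0,0]],[0,[-3,-2.6,0],[0,0,0]],[0,[-3,-2.6,0],[0,0,0]]])

```text
clock: 1.7
eef_pos: [0.4918, 0.0913, 0.2314]
eef_rot: [[-0.946, 0.324, -0.0], [0.324, 0.946, -0.0], [0.0, -0.0, -1.0]]
wrist_force: [0.4, 0.6, 0.0]
grip_width: 0.0853
gripper_force: 0.0
```

Call:
play_rows(steps=[[0,[-3,-2.6,0],[0,0,0]],[0,[-3,-2.6,0],[0,0,0]],[0,[-1.4,-1.1,0],[0,0,0.14]],[0,[0,0,0],[0,0,0.14]],[0,[0,0,0],[0,0,0.14]]])

```text
clock: 2.2
eef_pos: [0.5408, 0.0085, 0.2311]
eef_rot: [[-0.726, 0.687, -0.001], [0.687, 0.726, -0.0], [0.0, -0.001, -1.0]]
wrist_force: [0.4, -0.8, 1.0]
grip_width: 0.0849
gripper_force: 0.0
```

Call:
play_rows(steps=[[0,[0,0,0],[0,0,0.14]],[0,[0,0,0],[0,0,0.14]],[0,[0,0,0],[0,0,0.14]],[0,[0,0,0],[0,0,0.14]],[0,[0,0,0],[0,0,0.14]]])

```text
clock: 2.7
eef_pos: [0.5405, 0.0094, 0.2312]
eef_rot: [[-0.115, 0.993, -0.001], [0.993, 0.115, -0.0], [-0.0, -0.001, -1.0]]
wrist_force: [-0.8, -0.5, 0.2]
grip_width: 0.0852
gripper_force: 0.0
```

Call:
play_rows(steps=[[0,[0,0,0],[0,0,0.14]],[0,[0,0,0],[0,0,0.026]],[0,[0,0,0],[0,0,0]]])

```text
clock: 3.0
eef_pos: [0.541, 0.0097, 0.2313]
eef_rot: [[0.043, 0.999, -0.0], [0.999, -0.043, -0.0], [-0.0, -0.0, -1.0]]
wrist_force: [0.4, -0.0, 0.3]
grip_width: 0.0857
gripper_force: 0.0
```

```bash
cat >> h.py <<'E'
def delta(x,y,z,th):
    "mm, deg -> tool-axis shift (cm) in current axes and tool-z turn (rad)"
    s=robot.observe(); R=s['eef_rot']; p=s['eef_pos']*1000
    cur=np.degrees(np.arctan2(R[1,1],R[0,1])); d=(th-cur+180)%360-180
    print('at',p.round(1),'th',cur.round(2),'tilt',np.degrees(np.arccos(-R[2,2])).round(2),'shift cm',(R.T@(np.array([x,y,z])-p)/10).round(2),'turn',round(-np.radians(d),3),'clk',round(s['clock'],1),'w',round(s['grip_width']*1000,1))
def look(n,cols,zs,name=None,amin=300):
    cm=cam(n); im=vision.read_camera(n)
    if name: cv2.imwrite('pics/'+name,im[:,:,::-1])
    for col in cols:
        for c in blobs(mask(im,col),amin): print(n,col,c.reshape(-1,2).mean(0).round(),[(z,rect(c,z,cm)) for z in zs])
E
python3 - <<'E'
from h import *
delta(541,9,57,-10.6)
look('wrist',HS,(.086,.044),'w1.png')
E
```

```text
at [541.    9.7 231.3] th -2.46 tilt 0.01 shift cm [-7.000e-02  1.000e-02  1.743e+01] turn 0.142 clk 3.0 w 85.7
wrist red [222. 413.] [(0.086, [442.6, -162.8, 53.4, 46.3, -76.8]), (0.044, [427.9, -198.4, 61.2, 53.1, -76.8])]
wrist red [614. 161.] [(0.086, [759.8, 52.2, 29.2, 12.8, 83.2]), (0.044, [791.3, 48.0, 33.4, 14.7, 83.2])]
wrist red [327. 219.] [(0.086, [543.7, 10.2, 154.9, 48.1, 79.3]), (0.044, [543.7, -0.2, 177.5, 55.2, 79.3])]
wrist blue [201. 201.] [(0.086, [449.1, 28.1, 154.4, 49.6, 79.6]), (0.044, [435.3, 20.3, 177.0, 56.8, 79.6])]
wrist yellow [400. 416.] [(0.086, [604.9, -173.2, 67.8, 37.3, -15.6]), (0.044, [613.8, -210.3, 77.6, 42.8, -15.6])]
wrist yellow [263. 256.] [(0.086, [493.1, -11.5, 45.0, 43.6, 79.3]), (0.044, [485.7, -25.0, 51.5, 49.9, 79.3])]
wrist green [274. 152.] [(0.086, [508.5, 68.4, 41.6, 40.5, -10.5]), (0.044, [503.3, 66.5, 47.7, 46.4, -10.5])]
```

View pics/w1.png

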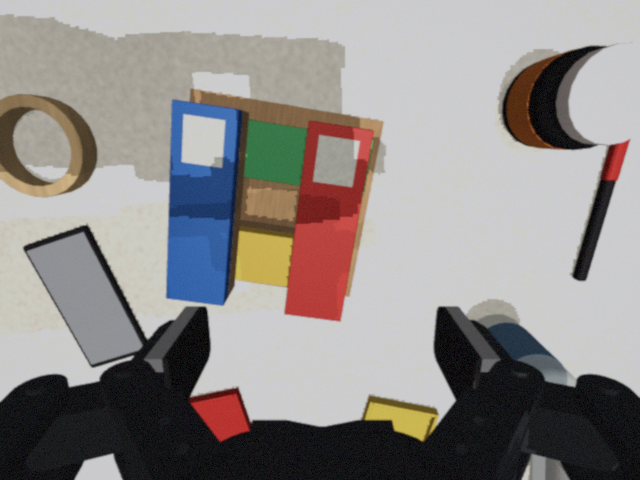

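The wrist view shows red (327,219) and blue (201,201) lying clear with a free gap between them. It agrees with the top view, so I'm descending on red.

Call:
play_rows(steps=[[0,[0,0.2,2.5],[0,0,0.142]],[0,[0,0,4],[0,0,0]],[0,[0,0,4],[0,0,0]],[0,[0,0,4],[0,0,0]],[0,[0,0,1.9],[0,0,0]]])

```text
clock: 3.55
eef_pos: [0.5413, 0.0099, 0.0642]
eef_rot: [[0.183, 0.983, -0.004], [0.983, -0.183, -0.0], [-0.001, -0.004, -1.0]]
wrist_force: [0.0, 0.7, -0.3]
grip_width: 0.0855
gripper_force: 0.0
```

Call:
play_rows(steps=[[0,[0,0,1],[0,0,0]],[255,[0,0,0],[0,0,0]],[255,[0,0,0],[0,0,0]],[255,[0,0,0],[0,0,0]],[255,[0,0,0],[0,0,0]]])

```text
clock: 4.05
eef_pos: [0.5446, 0.0101, 0.0588]
eef_rot: [[0.186, 0.983, 0.003], [0.983, -0.186, -0.0], [0.001, 0.003, -1.0]]
wrist_force: [0.1, -0.5, 5.2]
grip_width: 0.0471
gripper_force: 47.5
```

Call:
play_rows(steps=[[255,[0,0,0],[0,0,0]],[255,[0,0,0],[0,0,0]],[255,[0,0,0],[0,0,0]]])

```text
clock: 4.35
eef_pos: [0.5446, 0.0101, 0.0589]
eef_rot: [[0.186, 0.983, 0.003], [0.983, -0.186, -0.0], [0.0, 0.003, -1.0]]
wrist_force: [-0.2, -0.5, 6.6]
grip_width: 0.0473
gripper_force: 47.8
```

```bash
python3 - <<'E'
from h import *
delta(414.5,-296,80,-79+90)
E
```

```text
at [544.6  10.1  58.9] th -10.7 tilt 0.16 shift cm [-32.49  -7.1   -2.15] turn -0.379 clk 4.3 w 47.3
```

Call:
play_rows(steps=[[255,[0,0,-0.7],[0,0,0]],[255,[0,0,-1.5],[0,0,0]],[255,[0,0,-2],[0,0,0]],[255,[0,0,-2],[0,0,0]],[255,[-1.2,-0.3,-0.8],[0,0,0]]])

```text
clock: 4.85
eef_pos: [0.5399, -0.0007, 0.1301]
eef_rot: [[0.184, 0.983, 0.004], [0.983, -0.184, 0.0], [0.001, 0.004, -1.0]]
wrist_force: [0.5, 0.0, -1.6]
grip_width: 0.0472
gripper_force: 46.9
```

Call:
play_rows(steps=[[255,[-2.5,-0.5,0],[0,0,0]],[255,[-3.4,-0.75,0],[0,0,0]],[255,[-3.4,-0.75,0],[0,0,0]],[255,[-3.4,-0.75,0],[0,0,0]],[255,[-3.4,-0.75,0],[0,0,0]]])

```text
clock: 5.35
eef_pos: [0.4725, -0.1544, 0.1276]
eef_rot: [[0.186, 0.983, -0.0], [0.983, -0.186, -0.0], [-0.0, -0.0, -1.0]]
wrist_force: [0.1, -0.9, -2.4]
grip_width: 0.0467
gripper_force: 46.9
```

Call:
play_rows(steps=[[255,[-3.4,-0.75,0],[0,0,0]],[255,[-3.4,-0.75,0],[0,0,0]],[255,[-3.4,-0.75,0],[0,0,0]],[255,[-2.5,-0.5,0],[0,0,0]],[255,[-2.2,-0.5,0],[0,0,0]]])

```text
clock: 5.85
eef_pos: [0.4127, -0.2948, 0.1275]
eef_rot: [[0.187, 0.982, -0.0], [0.982, -0.187, -0.0], [-0.0, -0.0, -1.0]]
wrist_force: [0.4, -0.1, -2.0]
grip_width: 0.0472
gripper_force: 46.8
```

Call:
play_rows(steps=[[255,[-0.3,0,0],[0,0,-0.08]],[255,[0,0,0.5],[0,0,-0.12]],[255,[0,0,1.5],[0,0,-0.12]],[255,[0,0,1.5],[0,0,-0.06]],[255,[0,0,0],[0,0,0]]])

```text
clock: 6.35
eef_pos: [0.4118, -0.2955, 0.091]
eef_rot: [[-0.192, 0.981, -0.003], [0.981, 0.192, 0.002], [0.003, -0.003, -1.0]]
wrist_force: [-0.1, 0.5, -1.6]
grip_width: 0.0471
gripper_force: 46.9
```

```bash
python3 - <<'E'
from h import *
delta(414.5,-296,18.5,-79+90)
look('wrist',['red'],(.012,.13),'w2.png')
E
```

```text
at [ 411.8 -295.5   91. ] th 11.06 tilt 0.22 shift cm [-0.12  0.28  7.25] turn 0.001 clk 6.3 w 47.1
wrist red [322. 251.] [(0.012, [414.8, -312.3, 221.4, 92.1, -78.9]), (0.13, [406.1, -266.1, 103.6, 43.1, -78.9])]
```

View pics/w2.png

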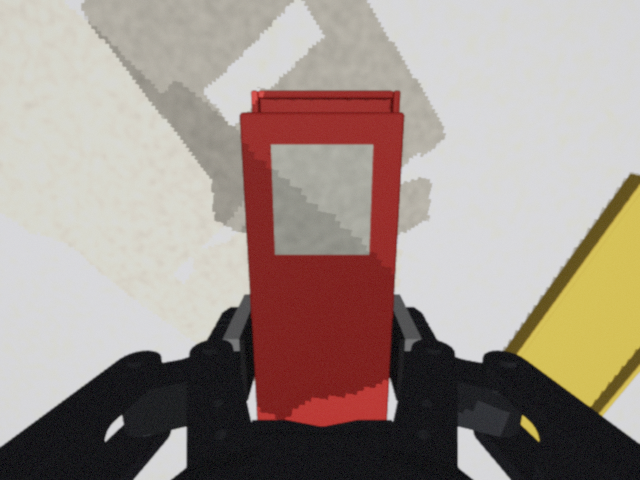

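Red is held level and square over its tray: tray walls at columns 252 and 400, carton centred at 322. I'll lower, release and lift.

Call:
play_rows(steps=[[255,[-0.1,0.2,2],[0,0,0]],[255,[0,0,2],[0,0,0]],[255,[0,0,1.8],[0,0,0]],[255,[0,0,0.8],[0,0,0]],[255,[0,0,0.4],[0,0,0]]])

```text
clock: 6.9
eef_pos: [0.4158, -0.2968, 0.0223]
eef_rot: [[-0.191, 0.982, -0.0], [0.982, 0.191, 0.0], [0.0, -0.0, -1.0]]
wrist_force: [0.0, 0.2, -2.2]
grip_width: 0.0474
gripper_force: 47.0
```

Call:
play_rows(steps=[[255,[0,0,0.3],[0,0,0]],[255,[0,0,0],[0,0,0]]])

```text
clock: 7.1
eef_pos: [0.4162, -0.297, 0.0197]
eef_rot: [[-0.191, 0.982, 0.001], [0.982, 0.191, -0.0], [-0.001, 0.0, -1.0]]
wrist_force: [0.5, -0.6, -2.1]
grip_width: 0.0474
gripper_force: 47.0
```

```bash
python3 - <<'E'
from h import *
delta(414.5,-296,18.5,-79+90); print(robot.observe()['wrist_force'])
E
```

```text
at [ 416.2 -297.    19.7] th 11.04 tilt 0.04 shift cm [ 0.13 -0.14  0.12] turn 0.001 clk 7.1 w 47.4
[ 0.50196748 -0.61796265 -2.06685369]
```

Call:
play_rows(steps=[[255,[0,0,0.1],[0,0,0]],[255,[0,0,0.1],[0,0,0]],[255,[0,0,0],[0,0,0]]])

```text
clock: 7.4
eef_pos: [0.4163, -0.2971, 0.0188]
eef_rot: [[-0.192, 0.981, 0.001], [0.981, 0.192, -0.001], [-0.001, 0.001, -1.0]]
wrist_force: [-3.9, 1.4, 12.1]
grip_width: 0.0473
gripper_force: 48.6
```

Call:
play_rows(steps=[[0,[0,0,0],[0,0,0]],[0,[0,0,0],[0,0,0]],[0,[0,0,0],[0,0,0]],[0,[0,0,0],[0,0,0]],[0,[0,0,-1],[0,0,0]]])

```text
clock: 7.9
eef_pos: [0.4152, -0.2962, 0.0267]
eef_rot: [[-0.192, 0.981, -0.002], [0.981, 0.192, 0.001], [0.002, -0.002, -1.0]]
wrist_force: [0.1, -0.2, -0.5]
grip_width: 0.0853
gripper_force: 0.0
```

Call:
play_rows(steps=[[0,[0,0,-2.5],[0,0,0]],[0,[0,0,-4],[0,0,0]],[0,[0,0,-4],[0,0,0]],[0,[1,0.3,-3],[0,0,0]],[0,[2.3,0.7,-2],[0,0,0]]])

```text
clock: 8.4
eef_pos: [0.4204, -0.2637, 0.1855]
eef_rot: [[-0.19, 0.982, 0.004], [0.982, 0.19, -0.003], [-0.003, 0.003, -1.0]]
wrist_force: [0.8, -0.7, -0.1]
grip_width: 0.0856
gripper_force: 0.0
```

Call:
play_rows(steps=[[0,[4,1.2,0],[0,0,0]],[0,[4,1.2,0],[0,0,0]],[0,[4,1.2,0],[0,0,0]],[0,[4,1.2,0],[0,0,0]],[0,[4,1.2,0],[0,0,0]]])

```text
clock: 8.9
eef_pos: [0.4398, -0.053, 0.1831]
eef_rot: [[-0.192, 0.981, 0.001], [0.981, 0.192, -0.0], [-0.0, 0.001, -1.0]]
wrist_force: [1.0, 0.3, 0.4]
grip_width: 0.0856
gripper_force: 0.0
```

Call:
play_rows(steps=[[0,[4,1.2,0],[0,0,0]],[0,[2.5,0.8,0],[0,0,0]],[0,[1.5,0.4,0],[0,0,0.125]],[0,[0,0,0],[0,0,0.125]],[0,[0,0,0],[0,0,0.125]]])

```text
clock: 9.4
eef_pos: [0.448, 0.0292, 0.1829]
eef_rot: [[0.184, 0.983, 0.0], [0.983, -0.184, -0.0], [0.0, 0.0, -1.0]]
wrist_force: [1.0, 0.1, -0.4]
grip_width: 0.0855
gripper_force: 0.0
```

Call:
play_rows(steps=[[0,[0,0,0],[0,0,0]]])

```text
clock: 9.5
eef_pos: [0.4481, 0.0287, 0.1828]
eef_rot: [[0.181, 0.983, 0.0], [0.983, -0.181, 0.0], [0.0, 0.0, -1.0]]
wrist_force: [0.3, 0.2, -0.4]
grip_width: 0.085
gripper_force: 0.0
```

```bash
python3 - <<'E'
from h import *
delta(448,28,58,-10.5)
look('wrist',HS,(.086,.044),'w3.png')
look('top',['red'],(.046,.012))
E
```

```text
at [448.1  28.7 182.8] th -10.46 tilt 0.03 shift cm [-0.08  0.   12.48] turn 0.001 clk 9.5 w 85.0
wrist blue [321. 235.] [(0.086, [447.4, 28.4, 154.2, 47.1, 79.4]), (0.044, [445.1, 16.0, 181.3, 55.4, 79.4])]
wrist yellow [543. 469.] [(0.086, [590.8, -185.1, 35.5, 26.4, -18.9]), (0.044, [613.6, -235.0, 41.7, 31.1, -18.9])]
wrist yellow [424. 284.] [(0.086, [507.1, -10.7, 83.3, 43.8, -10.4]), (0.044, [515.3, -30.0, 97.9, 51.5, -10.4])]
wrist green [424. 166.] [(0.086, [521.9, 66.8, 84.5, 39.1, -10.4]), (0.044, [532.6, 61.1, 99.4, 45.9, -10.4])]
top red [442. 281.] [(0.046, [408.9, -287.0, 184.5, 76.6, -78.8]), (0.012, [413.3, -296.2, 190.4, 79.1, -78.8])]
```

View pics/w3.png

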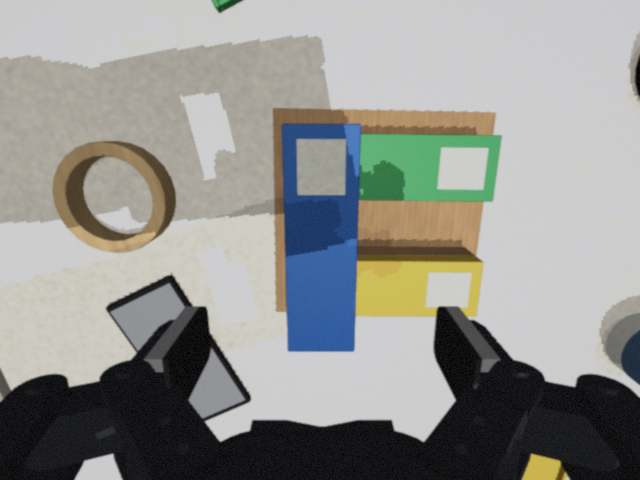

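Blue sits at (321,235), exactly between the fingers, and the lower layer hasn't moved.

Call:
play_rows(steps=[[0,[0,0,2.5],[0,0,0]],[0,[0,0,3.5],[0,0,0]],[0,[0,0,3.5],[0,0,0]],[0,[0,0,2],[0,0,0]],[0,[0,0,1.1],[0,0,0]]])

```text
clock: 10.1
eef_pos: [0.4472, 0.0282, 0.0548]
eef_rot: [[0.179, 0.984, -0.003], [0.984, -0.179, -0.0], [-0.001, -0.003, -1.0]]
wrist_force: [-0.1, -0.5, 0.2]
grip_width: 0.0852
gripper_force: 0.0
```

Call:
play_rows(steps=[[255,[0,0,0],[0,0,0]],[255,[0,0,0],[0,0,0]],[255,[0,0,0],[0,0,0]],[255,[0,0,0],[0,0,0]],[255,[0,0,0],[0,0,0]]])

```text
clock: 10.6
eef_pos: [0.449, 0.0285, 0.0575]
eef_rot: [[0.181, 0.984, 0.002], [0.984, -0.181, 0.0], [0.0, 0.002, -1.0]]
wrist_force: [-0.8, 0.3, 8.5]
grip_width: 0.0476
gripper_force: 47.5
```

```bash
python3 - <<'E'
from h import *
delta(594,304.5,80,-15.3)
E
```

```text
at [449.   28.5  57.5] th -10.41 tilt 0.13 shift cm [29.77  9.28 -2.22] turn 0.085 clk 10.6 w 47.6
```

Call:
play_rows(steps=[[255,[0,0,-0.7],[0,0,0]],[255,[0,0,-1.5],[0,0,0]],[255,[0,0,-2],[0,0,0]],[255,[0,0,-2],[0,0,0]],[255,[1.2,0.4,-0.8],[0,0,0]]])

```text
clock: 11.1
eef_pos: [0.4545, 0.0393, 0.1282]
eef_rot: [[0.182, 0.983, 0.002], [0.983, -0.182, -0.0], [0.0, 0.002, -1.0]]
wrist_force: [0.6, -0.6, -1.1]
grip_width: 0.0474
gripper_force: 46.9
```

Call:
play_rows(steps=[[255,[2.4,0.7,0],[0,0,0]],[255,[3.4,1.1,0],[0,0,0]],[255,[3.4,1.1,0],[0,0,0]],[255,[3.4,1.1,0],[0,0,0]],[255,[3.4,1.1,0],[0,0,0]]])

```text
clock: 11.6
eef_pos: [0.5339, 0.1898, 0.1262]
eef_rot: [[0.181, 0.984, 0.0], [0.984, -0.181, 0.0], [0.0, -0.0, -1.0]]
wrist_force: [0.9, -0.3, -1.4]
grip_width: 0.0469
gripper_force: 46.9
```

Call:
play_rows(steps=[[255,[3.4,1.1,0],[0,0,0]],[255,[3.4,1.1,0],[0,0,0]],[255,[2.8,0.8,0],[0,0,0]],[255,[2,0.5,0],[0,0,0]],[255,[1,0.3,0],[0,0,0.085]]])

```text
clock: 12.1
eef_pos: [0.5939, 0.3075, 0.1259]
eef_rot: [[0.263, 0.965, 0.0], [0.965, -0.263, 0.001], [0.001, 0.0, -1.0]]
wrist_force: [-0.2, 0.7, -0.9]
grip_width: 0.0473
gripper_force: 46.9
```

Call:
play_rows(steps=[[255,[0,0,1],[0,0,0]],[255,[0,0,2],[0,0,0]],[255,[0,0,2],[0,0,0]],[255,[0,0,2],[0,0,0]],[255,[0,0,0],[0,0,0]]])

```text
clock: 12.6
eef_pos: [0.5906, 0.3032, 0.0525]
eef_rot: [[0.262, 0.965, -0.006], [0.965, -0.262, -0.003], [-0.005, -0.005, -1.0]]
wrist_force: [-0.3, 0.2, -1.6]
grip_width: 0.0479
gripper_force: 46.8
```

```bash
python3 - <<'E'
from h import *
delta(594,304.5,17.5,-15.3)
look('wrist',['blue'],(.012,),'w4.png')
E
```

```text
at [590.6 303.2  52.5] th -15.21 tilt 0.4 shift cm [0.24 0.32 3.5 ] turn 0.002 clk 12.6 w 47.9
wrist blue [327. 237.] [(0.012, [593.2, 305.3, 193.8, 82.3, 74.9])]
```

View pics/w4.png

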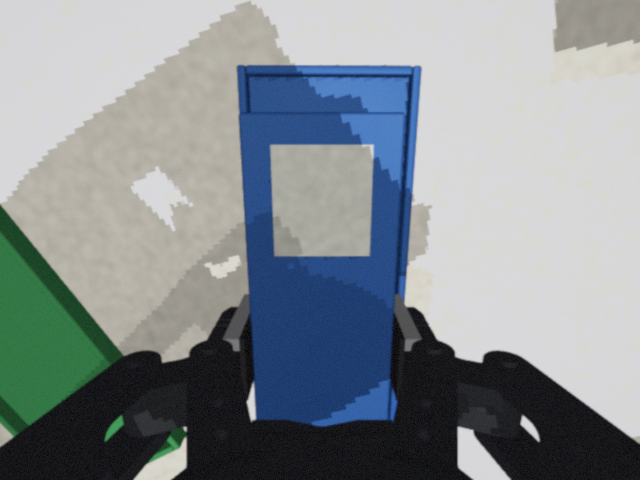

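The blue carton is about 3 mm left of centre: tray walls at columns 240 and 418, carton at 241 to 405. I'll shift it slightly while lowering.

Call:
play_rows(steps=[[255,[0.1,0.25,0.5],[0,0,0]],[255,[0,0,1.2],[0,0,0]],[255,[0,0,1],[0,0,0]],[255,[0,0,0.4],[0,0,0]],[255,[0,0,0],[0,0,0]]])

```text
clock: 13.15
eef_pos: [0.5956, 0.3047, 0.0243]
eef_rot: [[0.264, 0.965, -0.002], [0.965, -0.264, -0.001], [-0.001, -0.001, -1.0]]
wrist_force: [1.0, -0.1, -1.7]
grip_width: 0.0473
gripper_force: 46.9
```

Call:
play_rows(steps=[[255,[0,0,0.15],[0,0,0]],[255,[0,0,0],[0,0,0]]])

```text
clock: 13.35
eef_pos: [0.5963, 0.3051, 0.024]
eef_rot: [[0.264, 0.965, 0.0], [0.965, -0.264, 0.0], [0.0, 0.0, -1.0]]
wrist_force: [0.9, -0.5, -0.7]
grip_width: 0.0472
gripper_force: 46.9
```

Call:
play_rows(steps=[[255,[0,-0.1,0.4],[0,0,0]],[255,[0,0,0.15],[0,0,0]],[255,[0,0,0.1],[0,0,0]],[255,[0,0,0],[0,0,0]]])

```text
clock: 13.75
eef_pos: [0.5951, 0.3053, 0.0176]
eef_rot: [[0.264, 0.965, -0.0], [0.965, -0.264, -0.0], [-0.0, -0.0, -1.0]]
wrist_force: [-1.3, -0.5, 1.6]
grip_width: 0.0475
gripper_force: 47.2
```

Call:
play_rows(steps=[[0,[0,0,0],[0,0,0]],[0,[0,0,0],[0,0,0]],[0,[0,0,0],[0,0,0]],[0,[0,0,0],[0,0,0]],[0,[0,0,-1],[0,0,0]]])

```text
clock: 14.25
eef_pos: [0.5943, 0.3048, 0.0264]
eef_rot: [[0.264, 0.965, -0.002], [0.965, -0.264, -0.001], [-0.002, -0.002, -1.0]]
wrist_force: [-0.3, 0.8, -0.5]
grip_width: 0.0857
gripper_force: 0.0
```

Call:
play_rows(steps=[[0,[0,0,-2.5],[0,0,0]],[0,[0,0,-4],[0,0,0]],[0,[0,0,-4],[0,0,0]],[0,[-1,-0.1,-3.5],[0,0,0]],[0,[-2.5,-0.3,-2],[0,0,0]]])

```text
clock: 14.75
eef_pos: [0.5841, 0.2743, 0.1918]
eef_rot: [[0.262, 0.965, 0.006], [0.965, -0.262, 0.003], [0.004, 0.005, -1.0]]
wrist_force: [-0.5, -0.6, 0.3]
grip_width: 0.0856
gripper_force: 0.0
```

Call:
play_rows(steps=[[0,[-4,-0.4,0],[0,0,0]],[0,[-4,-0.4,0],[0,0,0]],[0,[-4,-0.4,0],[0,0,0]],[0,[-4,-0.4,0],[0,0,0]],[0,[-3.5,-0.3,0],[0,0,0]]])

```text
clock: 15.25
eef_pos: [0.5115, 0.088, 0.1881]
eef_rot: [[0.264, 0.965, 0.001], [0.965, -0.264, -0.0], [0.0, 0.001, -1.0]]
wrist_force: [0.7, -0.0, -0.4]
grip_width: 0.085
gripper_force: 0.0
```

Call:
play_rows(steps=[[0,[-2.4,-0.1,0],[0,0,-0.1]],[0,[0,0,0],[0,0,-0.14]],[0,[0,0,0],[0,0,-0.14]],[0,[0,0,0],[0,0,-0.14]],[0,[0,0,0],[0,0,-0.14]]])

```text
clock: 15.75
eef_pos: [0.5052, 0.0665, 0.1882]
eef_rot: [[-0.388, 0.922, 0.001], [0.922, 0.388, 0.0], [-0.0, 0.001, -1.0]]
wrist_force: [-0.0, -0.1, 0.1]
grip_width: 0.0853
gripper_force: 0.0
```

Call:
play_rows(steps=[[0,[0,0,0],[0,0,-0.14]],[0,[0,0,0],[0,0,-0.14]],[0,[0,0,0],[0,0,-0.14]],[0,[0,0,0],[0,0,-0.14]],[0,[0,0,0],[0,0,-0.14]]])

```text
clock: 16.25
eef_pos: [0.5052, 0.0667, 0.1881]
eef_rot: [[-0.891, 0.455, 0.001], [0.455, 0.891, 0.0], [-0.001, 0.001, -1.0]]
wrist_force: [0.1, -0.3, -0.7]
grip_width: 0.0853
gripper_force: 0.0
```

Call:
play_rows(steps=[[0,[0,0,0],[0,0,-0.14]],[0,[0,0,0],[0,0,-0.14]],[0,[0,0,0],[0,0,0]],[0,[0,0,0],[0,0,0]]])

```text
clock: 16.65
eef_pos: [0.5051, 0.0666, 0.1878]
eef_rot: [[-0.98, 0.2, 0.001], [0.2, 0.98, 0.0], [-0.001, 0.0, -1.0]]
wrist_force: [-0.7, 0.1, -0.1]
grip_width: 0.0853
gripper_force: 0.0
```

```bash
python3 - <<'E'
from h import *
delta(505,66,15,79.5)
look('wrist',['yellow','green'],(.044,),'w5.png')
look('top',['yellow','green','blue','red'],(.046,.012),'top5.png')
E
```

```text
at [505.1  66.6 187.8] th 78.45 tilt 0.03 shift cm [ 1.000e-02 -7.000e-02  1.728e+01] turn -0.018 clk 16.6 w 85.3
wrist yellow [ 25. 369.] [(0.044, [585.7, -210.7, 59.6, 55.8, 74.7])]
wrist yellow [200. 230.] [(0.044, [486.8, -25.1, 155.2, 51.9, -11.3])]
wrist green [323. 221.] [(0.044, [505.4, 66.1, 153.5, 46.1, -11.1])]
wrist green [556.  67.] [(0.044, [425.0, 250.5, 118.1, 71.9, -75.5])]
top yellow [330. 250.] [(0.046, [489.9, -28.7, 144.4, 51.7, -11.0]), (0.012, [496.8, -29.7, 149.0, 53.3, -11.0])]
top yellow [441. 205.] [(0.046, [588.3, -304.9, 182.8, 78.3, 74.7]), (0.012, [598.3, -314.6, 188.6, 80.8, 74.7])]
top green [174. 299.] [(0.046, [405.3, 310.4, 141.2, 75.8, -75.4]), (0.012, [409.5, 320.2, 145.7, 78.2, -75.4])]
top blue [ 16. 303.] [(0.046, [419.0, 687.7, 123.7, 67.4, 52.0]), (0.012, [423.6, 709.4, 127.6, 69.5, 52.0])]
top blue [178. 225.] [(0.046, [585.7, 309.0, 156.4, 77.3, 74.6]), (0.012, [595.6, 318.8, 161.3, 79.8, 74.6])]
top red [442. 281.] [(0.046, [409.0, -287.0, 184.5, 76.5, -79.0]), (0.012, [413.4, -296.1, 190.3, 78.9, -79.0])]
```

View pics/w5.png

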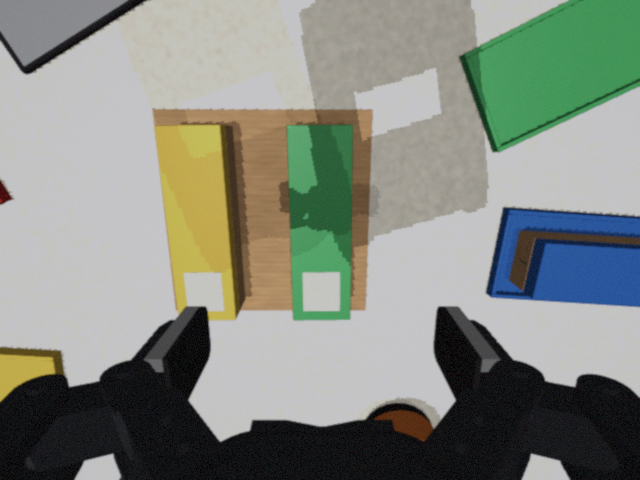

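View pics/top5.png

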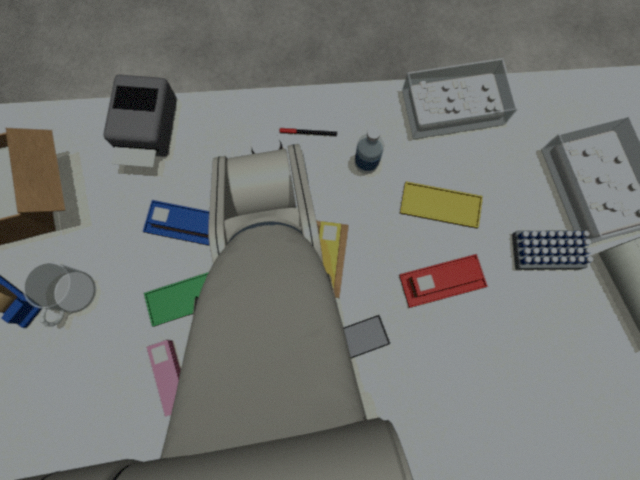

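Green (323,221) and yellow (200,230) are undisturbed. Red and blue lie inside their trays. I'm grasping green now.

Call:
play_rows(steps=[[0,[0,0,2.5],[0,0,-0.01]],[0,[0,0,4],[0,0,0]],[0,[0,0,4],[0,0,0]],[0,[0,0,4],[0,0,0]],[0,[0,0,1.7],[0,0,0]]])

```text
clock: 17.25
eef_pos: [0.5031, 0.0664, 0.0223]
eef_rot: [[-0.982, 0.189, -0.004], [0.189, 0.982, -0.0], [0.004, -0.001, -1.0]]
wrist_force: [-1.1, 0.3, 0.0]
grip_width: 0.0852
gripper_force: 0.0
```

Call:
play_rows(steps=[[0,[0,0,0.9],[0,0,0]],[255,[0,0,0],[0,0,0]],[255,[0,0,0],[0,0,0]],[255,[0,0,0],[0,0,0]],[255,[0,0,0],[0,0,0]]])

```text
clock: 17.75
eef_pos: [0.5062, 0.0667, 0.0177]
eef_rot: [[-0.982, 0.187, 0.003], [0.187, 0.982, 0.0], [-0.003, 0.001, -1.0]]
wrist_force: [0.2, -0.2, 6.0]
grip_width: 0.047
gripper_force: 47.6
```

Call:
play_rows(steps=[[255,[0,0,0],[0,0,0]]])

```text
clock: 17.85
eef_pos: [0.5062, 0.0668, 0.0177]
eef_rot: [[-0.982, 0.187, 0.003], [0.187, 0.982, 0.0], [-0.003, 0.001, -1.0]]
wrist_force: [-0.5, 0.3, 8.5]
grip_width: 0.0477
gripper_force: 47.8
```

```bash
python3 - <<'E'
from h import *
delta(416,300,80,14.5)
E
```

```text
at [506.2  66.8  17.7] th 79.22 tilt 0.15 shift cm [13.2  21.23 -6.25] turn 1.13 clk 17.9 w 47.7
```

Call:
play_rows(steps=[[255,[0,0,-0.7],[0,0,0]],[255,[0,0,-1.6],[0,0,0]],[255,[0,0,-2.5],[0,0,0]],[255,[0,0,-2.5],[0,0,0]],[255,[0.5,0.9,-1.5],[0,0,0]]])

```text
clock: 18.35
eef_pos: [0.5027, 0.076, 0.1065]
eef_rot: [[-0.982, 0.188, 0.002], [0.188, 0.982, 0.0], [-0.002, 0.001, -1.0]]
wrist_force: [0.6, 0.5, -2.3]
grip_width: 0.0471
gripper_force: 46.9
```

Call:
play_rows(steps=[[255,[1.3,2,0],[0,0,0]],[255,[1.9,3,0],[0,0,0]],[255,[1.9,3,0],[0,0,0]],[255,[1.9,3,0],[0,0,0]],[255,[1.9,3,0],[0,0,0]]])

```text
clock: 18.85
eef_pos: [0.4397, 0.2316, 0.1049]
eef_rot: [[-0.982, 0.187, 0.0], [0.187, 0.982, 0.0], [-0.0, 0.0, -1.0]]
wrist_force: [0.4, -0.2, -2.6]
grip_width: 0.0471
gripper_force: 46.9
```

Call:
play_rows(steps=[[255,[1.9,3,0],[0,0,0]],[255,[1.2,2.1,0],[0,0,0]],[255,[0.7,1.2,0],[0,0,0.09]],[255,[0,0,0],[0,0,0.13]],[255,[0,0,0],[0,0,0.13]]])

```text
clock: 19.35
eef_pos: [0.4144, 0.3001, 0.1047]
eef_rot: [[-0.857, 0.516, 0.0], [0.516, 0.857, -0.0], [-0.0, -0.0, -1.0]]
wrist_force: [-0.2, 0.4, -2.5]
grip_width: 0.047
gripper_force: 46.8
```

Call:
play_rows(steps=[[255,[0,0,0],[0,0,0.13]],[255,[0,0,0],[0,0,0.13]],[255,[0,0,0],[0,0,0.13]],[255,[0,0,0],[0,0,0.13]],[255,[0,0,0.5],[0,0,0.13]]])

```text
clock: 19.85
eef_pos: [0.4151, 0.2996, 0.1002]
eef_rot: [[-0.369, 0.93, 0.001], [0.93, 0.369, 0.001], [0.0, 0.001, -1.0]]
wrist_force: [-0.5, 0.7, -2.3]
grip_width: 0.0474
gripper_force: 46.8
```

Call:
play_rows(steps=[[255,[0,0,1.5],[0,0,0.13]],[255,[0,0,1.5],[0,0,0]],[255,[0,0,1],[0,0,0]],[255,[0,0,0],[0,0,0]],[255,[0,0,0],[0,0,0]]])

```text
clock: 20.35
eef_pos: [0.415, 0.2996, 0.0595]
eef_rot: [[-0.251, 0.968, -0.0], [0.968, 0.251, -0.0], [-0.0, -0.0, -1.0]]
wrist_force: [0.7, -0.1, -2.5]
grip_width: 0.0472
gripper_force: 46.9
```

```bash
python3 - <<'E'
from h import *
delta(416,300,19.7,14.5)
look('wrist',['green'],(.012,),'w6.png')
E
```

```text
at [415.  299.6  59.5] th 14.51 tilt 0.01 shift cm [0.02 0.11 3.98] turn 0.0 clk 20.4 w 47.2
wrist green [331. 228.] [(0.012, [416.8, 299.3, 196.8, 81.9, -75.4])]
```

View pics/w6.png

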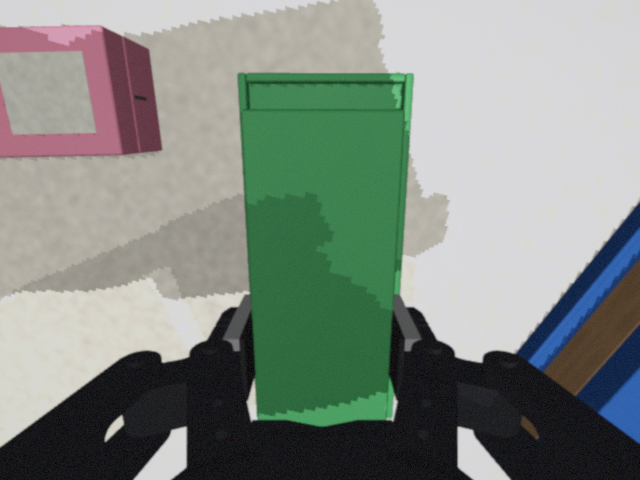

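The green carton is square over its tray (walls at columns 240 and 412) and the pink look-alike is clear of it. Lowering.

Call:
play_rows(steps=[[255,[0,0.15,1],[0,0,0]],[255,[0,0,1.5],[0,0,0]],[255,[0,0,0.9],[0,0,0]],[255,[0,0,0.4],[0,0,0]],[255,[0,0,0],[0,0,0]]])

```text
clock: 20.9
eef_pos: [0.4161, 0.2997, 0.0208]
eef_rot: [[-0.25, 0.968, -0.001], [0.968, 0.25, -0.001], [-0.0, -0.001, -1.0]]
wrist_force: [-0.2, -0.2, -1.9]
grip_width: 0.0471
gripper_force: 46.9
```

Call:
play_rows(steps=[[255,[0,0,0.1],[0,0,0]],[255,[0,0,0.1],[0,0,0]],[255,[0,0,0],[0,0,0]]])

```text
clock: 21.2
eef_pos: [0.4168, 0.3002, 0.0198]
eef_rot: [[-0.25, 0.968, 0.001], [0.968, 0.25, 0.0], [0.0, 0.001, -1.0]]
wrist_force: [-0.3, -0.7, -0.4]
grip_width: 0.0471
gripper_force: 47.1
```

Call:
play_rows(steps=[[255,[0,0,0.1],[0,0,0]],[0,[0,0,0],[0,0,0]],[0,[0,0,0],[0,0,0]],[0,[0,0,0],[0,0,0]],[0,[0,0,0],[0,0,0]]])

```text
clock: 21.7
eef_pos: [0.4164, 0.2999, 0.0183]
eef_rot: [[-0.25, 0.968, -0.0], [0.968, 0.25, -0.0], [-0.0, -0.0, -1.0]]
wrist_force: [-0.1, 0.4, 0.6]
grip_width: 0.086
gripper_force: 0.0
```

Call:
play_rows(steps=[[0,[0,0,-1],[0,0,0]],[0,[0,0,-3],[0,0,0]],[0,[0,0,-4],[0,0,0]],[0,[-0.6,0,-4],[0,0,0]],[0,[-2.4,-0.1,-3],[0,0,0]]])

```text
clock: 22.2
eef_pos: [0.4236, 0.2719, 0.1714]
eef_rot: [[-0.252, 0.968, 0.003], [0.968, 0.252, 0.002], [0.001, 0.003, -1.0]]
wrist_force: [0.9, 0.4, -0.7]
grip_width: 0.0851
gripper_force: 0.0
```

Call:
play_rows(steps=[[0,[-4,-0.2,0],[0,0,0]],[0,[-4,-0.2,0],[0,0,0]],[0,[-4,-0.2,0],[0,0,0]],[0,[-4,-0.2,0],[0,0,0]],[0,[-4,-0.2,0],[0,0,0]]])

```text
clock: 22.7
eef_pos: [0.4634, 0.073, 0.1691]
eef_rot: [[-0.251, 0.968, 0.001], [0.968, 0.251, 0.0], [-0.0, 0.001, -1.0]]
wrist_force: [1.4, -0.0, 0.2]
grip_width: 0.0853
gripper_force: 0.0
```

Call:
play_rows(steps=[[0,[-4,-0.2,0],[0,0,0]],[0,[-3.5,-0.2,0],[0,0,0]],[0,[-2.4,0,0],[0,0,0]],[0,[-0.5,0,0],[0,0,-0.076]],[0,[0,0,0],[0,0,-0.14]]])

```text
clock: 23.2
eef_pos: [0.4857, -0.0285, 0.1689]
eef_rot: [[-0.454, 0.891, 0.001], [0.891, 0.454, -0.0], [-0.0, 0.0, -1.0]]
wrist_force: [0.4, 1.1, 0.2]
grip_width: 0.0855
gripper_force: 0.0
```

Call:
play_rows(steps=[[0,[0,0,0],[0,0,-0.14]],[0,[0,0,0],[0,0,-0.14]],[0,[0,0,0],[0,0,-0.14]],[0,[0,0,0],[0,0,-0.14]],[0,[0,0,0],[0,0,-0.14]]])

```text
clock: 23.7
eef_pos: [0.4854, -0.0272, 0.1689]
eef_rot: [[-0.923, 0.386, 0.0], [0.386, 0.923, -0.0], [-0.0, 0.0, -1.0]]
wrist_force: [-0.7, 0.4, 1.2]
grip_width: 0.0854
gripper_force: 0.0
```

Call:
play_rows(steps=[[0,[0,0,0],[0,0,-0.14]],[0,[0,0,0],[0,0,-0.07]],[0,[0,0,0],[0,0,0]]])

```text
clock: 24.0
eef_pos: [0.4854, -0.0272, 0.1689]
eef_rot: [[-0.982, 0.19, 0.0], [0.19, 0.982, -0.0], [-0.0, 0.0, -1.0]]
wrist_force: [-1.1, -0.9, -0.6]
grip_width: 0.0854
gripper_force: 0.0
```

```bash
python3 - <<'E'
from h import *
delta(487.5,-27,15.8,79)
look('wrist',['yellow'],(.044,),'w7.png')
look('top',['green','blue','red'],(.046,.012),'top7.png')
E
```

```text
at [485.4 -27.2 168.9] th 79.04 tilt 0.02 shift cm [-0.19  0.06 15.31] turn 0.001 clk 24.0 w 85.4
wrist yellow [ 53. 370.] [(0.044, [552.9, -260.6, 116.6, 43.8, -88.0])]
wrist yellow [321. 226.] [(0.044, [486.5, -27.6, 154.7, 48.7, -10.9])]
top green [187. 297.] [(0.046, [410.1, 291.2, 180.8, 75.8, -75.5]), (0.012, [414.5, 300.4, 186.5, 78.3, -75.5])]
top blue [ 16. 303.] [(0.046, [419.2, 687.9, 123.8, 67.3, 51.3]), (0.012, [423.8, 709.6, 127.7, 69.4, 51.3])]
top blue [185. 223.] [(0.046, [581.7, 295.8, 184.0, 77.0, 74.6]), (0.012, [591.5, 305.2, 189.9, 79.5, 74.6])]
top red [442. 281.] [(0.046, [409.0, -287.0, 184.4, 76.5, -79.0]), (0.012, [413.4, -296.2, 190.3, 78.9, -79.0])]
```

View pics/w7.png

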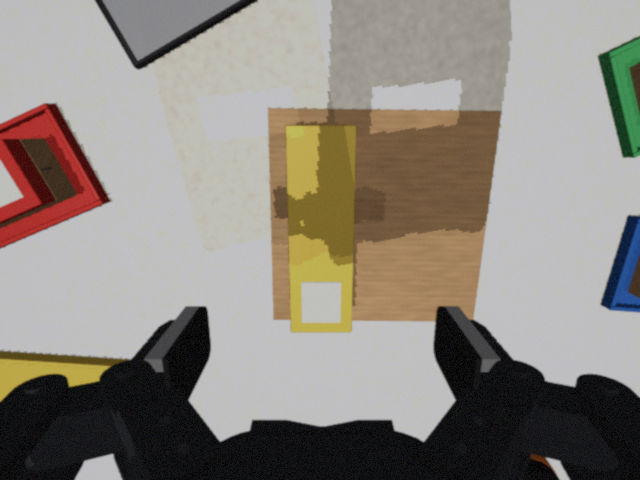

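Yellow sits at (321,226), centred between the fingers. I'm grasping it.

Call:
play_rows(steps=[[0,[-0.1,0,2.5],[0,0,0]],[0,[0,0,4],[0,0,0]],[0,[0,0,4],[0,0,0]],[0,[0,0,2.5],[0,0,0]],[0,[0,0,1.4],[0,0,0]]])

```text
clock: 24.6
eef_pos: [0.4853, -0.0273, 0.0224]
eef_rot: [[-0.981, 0.192, -0.003], [0.192, 0.981, 0.0], [0.003, -0.0, -1.0]]
wrist_force: [0.3, 0.5, -0.5]
grip_width: 0.0855
gripper_force: 0.0
```

Call:
play_rows(steps=[[0,[0,0,0.8],[0,0,0]],[255,[0,0,0],[0,0,0]],[255,[0,0,0],[0,0,0]],[255,[0,0,0],[0,0,0]],[255,[0,0,0],[0,0,0]]])

```text
clock: 25.1
eef_pos: [0.4875, -0.0275, 0.0176]
eef_rot: [[-0.982, 0.191, 0.002], [0.191, 0.982, -0.0], [-0.002, 0.0, -1.0]]
wrist_force: [0.1, -0.1, 7.4]
grip_width: 0.0471
gripper_force: 47.4
```

Call:
play_rows(steps=[[255,[0,0,0],[0,0,0]]])

```text
clock: 25.2
eef_pos: [0.4875, -0.0275, 0.0176]
eef_rot: [[-0.982, 0.191, 0.003], [0.191, 0.982, -0.0], [-0.003, 0.0, -1.0]]
wrist_force: [-0.4, 1.7, 8.3]
grip_width: 0.0472
gripper_force: 47.4
```

```bash
python3 - <<'E'
from h import *
delta(600,-315,80,-15.3)
E
```

```text
at [487.5 -27.5  17.6] th 79.0 tilt 0.15 shift cm [-16.54 -26.08  -6.2 ] turn 1.646 clk 25.2 w 47.2
```

Call:
play_rows(steps=[[255,[0,0,-0.7],[0,0,0]],[255,[0,0,-1.6],[0,0,0]],[255,[0,0,-2.5],[0,0,0]],[255,[0,0,-2.5],[0,0,0]],[255,[-0.5,-0.9,-1.5],[0,0,0]]])

```text
clock: 25.7
eef_pos: [0.4898, -0.0367, 0.1065]
eef_rot: [[-0.982, 0.19, 0.002], [0.19, 0.982, -0.0], [-0.002, 0.0, -1.0]]
wrist_force: [-0.3, -0.8, -1.4]
grip_width: 0.0469
gripper_force: 46.8
```

Call:
play_rows(steps=[[255,[-1.3,-2,0],[0,0,0]],[255,[-1.9,-3,0],[0,0,0]],[255,[-1.9,-3,0],[0,0,0]],[255,[-1.9,-3,0],[0,0,0]],[255,[-1.9,-3,0],[0,0,0]]])

```text
clock: 26.2
eef_pos: [0.5506, -0.1929, 0.105]
eef_rot: [[-0.982, 0.191, 0.0], [0.191, 0.982, -0.0], [-0.0, -0.0, -1.0]]
wrist_force: [0.7, 0.4, -1.5]
grip_width: 0.047
gripper_force: 46.8
```

Call:
play_rows(steps=[[255,[-1.9,-3,0],[0,0,0]],[255,[-1.9,-3,0],[0,0,0]],[255,[-1.9,-3,0],[0,0,0]],[255,[-1.2,-1.9,0],[0,0,0]],[255,[-0.2,-0.2,0],[0,0,0.09]]])

```text
clock: 26.7
eef_pos: [0.5996, -0.317, 0.105]
eef_rot: [[-0.96, 0.281, 0.002], [0.281, 0.96, -0.001], [-0.002, -0.001, -1.0]]
wrist_force: [1.0, 1.0, -1.9]
grip_width: 0.0474
gripper_force: 46.7
```

Call:
play_rows(steps=[[255,[0,0,0],[0,0,0.13]],[255,[0,0,0],[0,0,0.13]],[255,[0,0,0],[0,0,0.13]],[255,[0,0,0],[0,0,0.13]],[255,[0,0,0],[0,0,0.13]]])

```text
clock: 27.2
eef_pos: [0.5986, -0.3139, 0.1048]
eef_rot: [[-0.592, 0.806, -0.0], [0.806, 0.592, 0.0], [0.0, -0.0, -1.0]]
wrist_force: [-0.1, -0.3, -1.7]
grip_width: 0.0473
gripper_force: 46.7
```

Call:
play_rows(steps=[[255,[0,0,0],[0,0,0.13]],[255,[0,0,0],[0,0,0.13]],[255,[0,0,0],[0,0,0.13]],[255,[0,0,0],[0,0,0.13]],[255,[0,0,0],[0,0,0.13]]])

```text
clock: 27.7
eef_pos: [0.5986, -0.3139, 0.1048]
eef_rot: [[0.016, 1.0, -0.0], [1.0, -0.016, 0.0], [0.0, -0.0, -1.0]]
wrist_force: [-0.3, 0.8, -1.5]
grip_width: 0.0476
gripper_force: 46.7
```

Call:
play_rows(steps=[[255,[0,0,0.5],[0,0,0.13]],[255,[0,0,1.5],[0,0,0.126]],[255,[0,0,1.5],[0,0,0]],[255,[0,0,1],[0,0,0]],[255,[0,0,0],[0,0,0]]])

```text
clock: 28.2
eef_pos: [0.5975, -0.3133, 0.0574]
eef_rot: [[0.262, 0.965, -0.003], [0.965, -0.262, 0.002], [0.001, -0.004, -1.0]]
wrist_force: [0.0, 0.2, -2.2]
grip_width: 0.0473
gripper_force: 46.8
```

```bash
python3 - <<'E'
from h import *
delta(600,-315,19.7,-15.3)
look('wrist',['yellow'],(.012,),'w8.png')
E
```

```text
at [ 597.5 -313.3   57.4] th -15.16 tilt 0.21 shift cm [-0.1   0.29  3.76] turn 0.002 clk 28.2 w 47.3
wrist yellow [327. 246.] [(0.012, [599.1, -315.7, 191.9, 83.1, 75.1])]
```

View pics/w8.png

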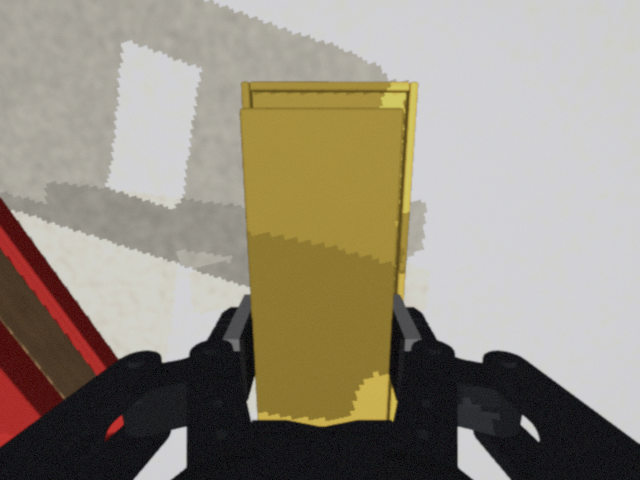

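Yellow is over its tray (walls at columns 243 and 415), about 2 mm left of centre. I'll shift it slightly and lower.

Call:
play_rows(steps=[[255,[-0.1,0.2,0.8],[0,0,0]],[255,[0,0,1.5],[0,0,0]],[255,[0,0,1],[0,0,0]],[255,[0,0,0.5],[0,0,0]],[255,[0,0,0],[0,0,0]]])

```text
clock: 28.75
eef_pos: [0.6001, -0.3153, 0.0204]
eef_rot: [[0.264, 0.965, -0.001], [0.965, -0.264, 0.001], [0.0, -0.001, -1.0]]
wrist_force: [0.1, -0.5, -1.8]
grip_width: 0.0471
gripper_force: 46.9
```

Call:
play_rows(steps=[[255,[0,0,0.1],[0,0,0]],[255,[0,0,0.1],[0,0,0]],[255,[0,0,0],[0,0,0]]])

```text
clock: 29.05
eef_pos: [0.6007, -0.3156, 0.0196]
eef_rot: [[0.264, 0.965, 0.0], [0.965, -0.264, -0.0], [-0.0, 0.0, -1.0]]
wrist_force: [-0.7, 0.4, 1.8]
grip_width: 0.0474
gripper_force: 47.1
```

Call:
play_rows(steps=[[0,[0,0,0],[0,0,0]],[0,[0,0,0],[0,0,0]],[0,[0,0,0],[0,0,0]],[0,[0,0,0],[0,0,0]],[0,[0,0,-1],[0,0,0]]])

```text
clock: 29.55
eef_pos: [0.5996, -0.315, 0.0283]
eef_rot: [[0.264, 0.965, -0.002], [0.965, -0.264, 0.001], [0.001, -0.003, -1.0]]
wrist_force: [0.6, -0.1, -0.2]
grip_width: 0.0856
gripper_force: 0.0
```

Call:
play_rows(steps=[[0,[0,0,-2.5],[0,0,0]],[0,[0,0,-4],[0,0,0]],[0,[0,0,-4],[0,0,0]],[0,[0.6,-0.5,-4],[0,0,0]],[0,[2,-1.7,-2],[0,0,0]]])

```text
clock: 30.05
eef_pos: [0.5885, -0.2868, 0.1994]
eef_rot: [[0.265, 0.964, 0.007], [0.964, -0.265, -0.004], [-0.002, 0.008, -1.0]]
wrist_force: [0.5, 0.6, 0.5]
grip_width: 0.0855
gripper_force: 0.0
```

Call:
play_rows(steps=[[0,[2.9,-2.5,0],[0,0,0]],[0,[2.9,-2.5,0],[0,0,0]],[0,[2.9,-2.5,0],[0,0,0]],[0,[2.9,-2.5,0],[0,0,0]],[0,[2.9,-2.5,0],[0,0,0]]])

```text
clock: 30.55
eef_pos: [0.5032, -0.1107, 0.1952]
eef_rot: [[0.264, 0.965, 0.001], [0.965, -0.264, -0.0], [0.0, 0.001, -1.0]]
wrist_force: [0.2, 0.2, -0.0]
grip_width: 0.0851
gripper_force: 0.0
```

Call:
play_rows(steps=[[0,[2.9,-2.5,0],[0,0,0]],[0,[2.9,-2.5,0],[0,0,0]],[0,[2,-1.8,0],[0,0,0]],[0,[0,0,0],[0,0,0]],[0,[0,0,0],[0,0,0]]])

```text
clock: 31.05
eef_pos: [0.4592, -0.0183, 0.1951]
eef_rot: [[0.262, 0.965, 0.002], [0.965, -0.262, -0.0], [0.0, 0.002, -1.0]]
wrist_force: [-0.0, 0.1, 0.3]
grip_width: 0.0856
gripper_force: 0.0
```

```bash
python3 - <<'E'
from h import *
a=vision.read_camera('top'); a=a[150:350,120:510]
cv2.imwrite('pics/top9.png',cv2.resize(a,None,fx=2,fy=2,interpolation=cv2.INTER_CUBIC)[:,:,::-1]); delta(450,0,200,0)
E
```

```text
at [459.6 -18.8 195. ] th -15.26 tilt 0.1 shift cm [ 1.56 -1.42 -0.5 ] turn -0.266 clk 31.1 w 85.4
```

View pics/top9.png

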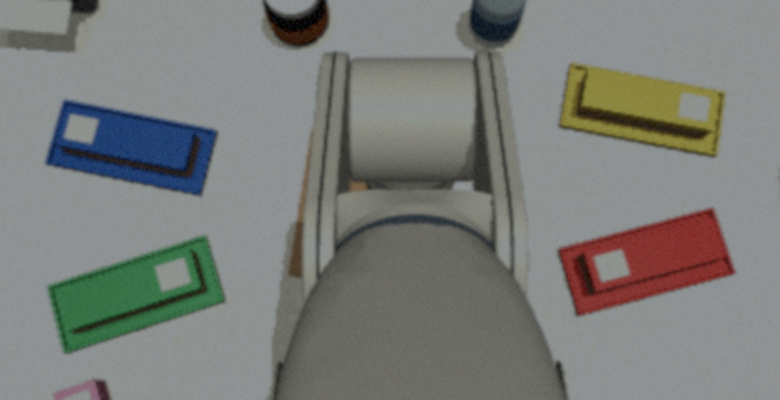

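The top view shows all four cartons flat inside trays of their own colour: blue (130,145), green (135,293), yellow (643,110) and red (645,262). The jar and bottle stand, so I'm handing in.

```bash
python3 -c "
from plant import close_job
print(close_job())"
```

```text
the job is handed in; nothing more can be done
None
```

I put all four cartons flat in the trays of their own colour, checked in the last camera view, without touching the bottle or the jar, and handed the job in at about 31 s of the 109 s; no verdict came back.

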